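# Unload a fired teapot set from its ware board

## Robot

A 7-joint arm with a two-finger parallel gripper is mounted at the origin on the work surface. World frame = base frame: x ahead of the robot, y to its left, z up, the work surface at z = 0. Lengths are in m, angles in rad, forces in N, time in s.
With the tool pointing down it reaches from about 0.35 to 0.9 m from the base axis. Payload 8.1 kg.
Tool frame: the origin (TCP) lies midway between the tips of the shut fingers; the grasp point (between the pads) lies 19 mm behind it; z points along the fingers, y is the direction in which the jaws open and shut (so a half turn about z gives the same grasp; the last joint's range is limited). The gripper opens to 92 mm and grips with 3 to 60 N. Pads are 19 mm wide; open, the fingers measure 130 mm over their backs; the gripper's body (75 mm by 190 mm) begins 47 mm behind the grasp point.
Start: joints at [1.098, 0.434, 0.025, 1.573, -0.012, 1.134, -0.075], TCP at [0.226, -0.583, 0.227] pointing down, gripper open.
Joint ranges: [-2.62, 2.62], [-0.44, 2.09], [-1.27, 1.32], [0.08, 2.57], [-1.32, 4.46], [0.12, 2], [-2.74, 2.74]. Speed limits (rad/s): [2.22, 2.22, 3.01, 3.01, 3.14, 3.14, 3.14].

## Interface

Orientations are given as a 3x3 rotation matrix whose columns are the frame's x, y, z axes.
In Python, from workcell import r gives the robot as it stands. The module is installed in compiled form; this text tells all that it offers.
- The arm moves only by the shell command python3 -m creep 'ROWS' [FORCE]. ROWS is JSON, a list of rows, each a list of 3 entries, a list of its own where there are three numbers: the turn, a rotation vector about the tool's x, y, z in rad, then the shift along the tool's x, y, z in cm, then the closure in counts, from 0 (fully open) to 255 (shut). In form: [[[rx, ry, rz], [tx, ty, tz], jaw], ...]. A call has 1 to 12 rows; each row is the pose to reach, as a shift and turn from the pose commanded when the call began, along the tool's axes at that moment; what a row does not reach only later rows make up. A row lasts 1/10 s, in which the tool goes at most 50 mm and 8.59 degrees, less where a joint would pass 70% of its speed; a pose out of reach is approached as far as the arm can. A call with a gripper value outside its range is refused whole. The fingers move at their own pace and stop on an object; FORCE is the grip in N (left out, the last holds). Time passes only in rows, so rows that repeat a pose let the fingers close. It gives the time, the measured TCP pose, the force and the opening at its end, in the units of the state.
- r.observe(): the state, without advancing time (a new reading comes with each control period).
- r.read_camera(name): name is "scene" or "top" or "wrist"; returns the picture (420x560x3 uint8, blue, green, red); there is no depth.
- r.calibration(name): a dict with "K" (3x3 intrinsics, pixels), "rvec" (rotation vector, rad) and "tvec" (3), from world to camera coordinates, as OpenCV has them. Camera axes: x right, y down, z forward; pixel columns grow to the right and rows downward; lengths in m; the calibration is good to about 2 mm. A picture is of the moment at which its call begins: read the wrist's pose just before it. calibration takes no time and is no camera call; for the wrist camera it gives the pose at the moment of the call.
- r.close_job(): hands the job in, once; it reports no verdict.
Trained networks look in the newest picture that a camera, given by its name, has taken for a name from the list of things; names that differ only in an ending like _2 or _b are one class to them, and where a whole thing is asked for, a point or a joint stands for the part that bears it (a point fixed in the world has none). Each returns a list of dicts, best first, with "conf" (0 to 1); they miss things now and then, are a little off and sometimes report something else, mostly with a low value. They report only what shows in the picture. A call takes as long as a camera call.
- r.cut_out(camera, thing): "mask" (420x560 bool, what is visible of it) and "rect" ([left, top, right, bottom] in pixels, round what is visible of it).
- r.landmark_of(camera, thing): "xy" ([column, row] in pixels: a listed point, or the origin of a listed thing).
The state is a dict: "clock": time; "joints": joint angles; "joint_velocities": joint speeds; "tau": joint torques, N m; "ee_pos": TCP position; "orientation": TCP orientation; "ft_force": force on the tool from outside, world axes, zero at the start; "moment": the same for the moment, N m; "width": opening from 0.0 (shut) to 1.0 (fully open).
Only numpy, scipy, OpenCV 4.12 (cv2) and the standard library are available. Lean on these libraries where they do the work, as an engineer would, in place of code of your own. Each camera call takes 0.05 s, during which the arm holds its last target. There are 200 camera calls.

## Task

The fired tea set has come back stacked on its plywood ware board: set it out for inspection, with the teapot, lid off, in the middle of the banding wheel, the lid knob-up in the middle of the white plaster disc, the tall cup in the small well of the bamboo tray and the low cup in the large well. Put the empty board away as well: slide it straight into the free middle bay under the low bench riser until it is fully home against the stop at the back. Keep every piece upright and set it down, do not let it fall.

Things in the scene. Friction and masses are not known exactly. Their poses are not given: they have to be found in the camera images.
- lid: Lid of purple-brown fired clay, 35 g. Origin: centre of its flange's underside, z up. Flange 34 mm wide, 6 mm high (hangs inside the pot's 39 mm mouth); domed plate 47 mm wide from 6 to 13 mm; knob above it, 13 mm wide at its root growing to 15 mm at 24 mm, top at 32 mm. Starts on the teapot, its origin 48 mm above the pot's; lift it straight up by the knob.
- pot: Small teapot of purple-brown fired clay, 160 g. Origin: centre of its underside, z up, spout to +x, handle to -x (each reaching 62 mm from the axis). Round straight body 60 mm wide from 8 to 44 mm height, then a shoulder drawn in to the rim, 47 mm wide, at 54 mm. Grip it across its y. Starts near one end of the ware board, spout roughly across the board.
- cup_tall: Narrow tall cup of purple-brown fired clay, 45 g, 30 mm wide, 56 mm high, foot 25 mm wide. Origin: centre of its underside, z up. Starts standing inside the low cup.
- cup_low: Low wide cup of purple-brown fired clay, 60 g, 34 mm high, 54 mm wide at the rim, 49 mm wide at 10 mm height, foot 40 mm wide; inner floor 5 mm above its underside. Origin: centre of its underside, z up. Starts near the other end of the ware board, about 100 mm from the teapot, with the tall cup standing in it.
- board: Plain plywood ware board, 190 x 64 x 14 mm, 120 g, loose, lying flat on the bench and carrying the whole set at the start. Origin: centre of its underside; long side along its x, short side along y, z up. Its two ends are alike.
- wheel_centre (a point): Centre of the top face of the banding wheel, a low turntable with a flat brown head 180 mm wide, 14 mm thick, whose top is 55 mm above the bench, on a narrower dark foot. The wheel's foot stays put; its head can be turned stiffly.
- disc: White plaster disc, 90 mm wide, 15 mm high, fixed on the bench. Origin: centre of its underside; the lid stands on its top, 15 mm above.
- well_small (a point): Centre of the floor of the small round well in the bamboo tray, for the tall cup: 40 mm wide and 3 mm deep, floor 9 mm above the bench. The tray is 150 x 80 x 12 mm and fixed; its long side is along this point's x axis; the large well lies 79 mm away along -x.
- well_large (a point): Centre of the floor of the large round well in the same tray, for the low cup: 56 mm wide and 3 mm deep, floor 9 mm above the bench. The small well lies 79 mm away along this point's +x.
- bay (a point): Mouth of the free middle bay under the riser, a fixed low shelf 440 mm wide at the far side: underside 26, top 40 mm above the bench. The point: on the bench below the plank's front edge, mid-bay; x points into the bay, y left. Bay 120 mm wide, stop 130 mm in: a board that is home sticks out 60 mm, its centre 35 mm past the point. Side bays hold boards sticking out 25 mm. Pots stand on top.

How it is judged:
At the end, for the whole second after the job is handed in: Lid knob-up within 15 mm of the disc's centre; open pot within 10 mm of the wheel's; tall cup in the small well, low cup in the large, within 10 mm of their centres; board flat in the middle bay within 12 mm of its stop, 30 mm of mid-line, 11 degrees of straight; all upright and at rest (horizontal distance between lid and disc below 0.015 m and z of lid in the frame of disc between 0.012 and 0.018 m and angle between each of lid, pot, cup_tall, cup_low, board's own z axis and vertical below 0.06 rad and horizontal distance between pot and wheel_centre below 0.01 m and z of pot in the frame of wheel_centre between -0.003 and 0.003 m and horizontal distance between cup_tall and well_small below 0.01 m and z of cup_tall in the frame of well_small between -0.003 and 0.003 m and horizontal distance between cup_low and well_large below 0.01 m and z of cup_low in the frame of well_large between -0.003 and 0.003 m and x of board in the frame of bay between 0.023 and 0.045 m and y of board in the frame of bay between -0.03 and 0.03 m and z of board in the frame of bay below 0.004 m and angle between the x axis of board and the x axis of bay, either way round below 0.2 rad and linear speed of each of lid, pot, cup_tall, cup_low, board below 0.02 m/s and angular speed of each of lid, pot, cup_tall, cup_low, board below 0.2 rad/s); the robot touches nothing.
It fails at once if a piece is let fall from more than about 25 mm ((linear speed of lid above 0.7 m/s and contact force between lid and anything else below 0.05 N) or (linear speed of pot above 0.7 m/s and contact force between pot and anything else below 0.05 N) or (linear speed of cup_tall above 0.7 m/s and contact force between cup_tall and anything else below 0.05 N) or (linear speed of cup_low above 0.7 m/s and contact force between cup_low and anything else below 0.05 N) or (linear speed of board above 0.7 m/s and contact force between board and anything else below 0.05 N)).
It fails at once if the lid, the pot or a cup is tipped by more than about 45 degrees (angle between any of lid, pot, cup_tall, cup_low's own z axis and vertical above 0.8 rad).
It also fails if it takes over 152 s, if anything falls off the work surface, if the arm or the gripper's body presses on something with over 40 N, if the wrist force passes 120 N, or if a joint passes its speed limit or range.

## Working session

There is one attempt and no reset: what is moved stays moved. The work goes in short steps, Python scripts to look and compute and a shell command to move; the robot and the scene stay as the last step left them, time stands still between calls to the robot, and variables do not carry over. Pictures are saved under pics/ and viewed, about 12 in all and at most 16, crops included, and the job is handed in when it is done.

```bash
mkdir -p pics
cat > h.py <<'E'
import numpy as np, cv2
from workcell import r
def cal(c):
    k=r.calibration(c); R=cv2.Rodrigues(np.array(k["rvec"],float))[0]; return np.array(k["K"],float),R,np.array(k["tvec"],float).ravel()
def ray(c,xy,z,k=None):
    K,R,t=k or cal(c); d=R.T@np.linalg.inv(K)@np.array([xy[0],xy[1],1.]); o=-R.T@t
    return o+d*(z-o[2])/d[2]
def proj(c,p):
    K,R,t=cal(c); q=K@(R@np.asarray(p,float)+t); return q[:2]/q[2]
def snap(c,name):
    im=r.read_camera(c); cv2.imwrite(f"pics/{name}.png",im); return im
def st():
    s=r.observe(); return s
E
python3 - <<'E'
from h import *
a=snap("scene","s0"); b=snap("top","t0"); 
s=st(); print(s["clock"],s["ee_pos"],np.round(s["orientation"],3).tolist(),s["width"])
Z={"lid":.062,"pot":.014,"cup_tall":.019,"cup_low":.014,"board":0,"wheel_centre":.055,"disc":0,"well_small":.009,"well_large":.009,"bay":0}
for n,z in Z.items():
  for c in("top","scene"):
    for d in r.landmark_of(c,n)[:2]:
        print(n,c,np.round(d["xy"],1),round(d["conf"],2),np.round(ray(c,d["xy"],z),4))
print(r.observe()["clock"])
for c in("top","scene"):
  K,R,t=cal(c);print(c,-R.T@t)
cv2.imwrite("pics/both.png",np.hstack([cv2.resize(a,(400,300)),cv2.resize(b,(400,300))]))
E
```

```text
0.1 [ 0.22567841 -0.58233859  0.22600936] [[0.932, 0.361, -0.001], [0.361, -0.932, 0.001], [-0.0, -0.001, -1.0]] 1.001346653975364
lid top [257.9 235.2] 0.46 [0.5025 0.061  0.062 ]
lid scene [295.4 191.5] 0.58 [0.5104 0.0625 0.062 ]
pot top [262.  239.3] 0.71 [0.498  0.0521 0.014 ]
pot scene [290.4 206.3] 0.91 [0.5025 0.0566 0.014 ]
pot scene [142.7 273.5] 0.6 [ 0.452  -0.2914  0.014 ]
cup_tall top [292.  226.7] 0.61 [ 0.5296 -0.0366  0.019 ]
cup_tall scene [262.7 230.4] 0.63 [ 0.5219 -0.0416  0.019 ]
cup_tall scene [261.7 227. ] 0.42 [ 0.5128 -0.0369  0.019 ]
cup_low top [289.8 228.4] 0.52 [ 0.5258 -0.0301  0.014 ]
cup_low scene [261.2 228.6] 0.75 [ 0.5121 -0.0379  0.014 ]
cup_low scene [263.7 228.6] 0.73 [ 0.5157 -0.0338  0.014 ]
board top [271.1 237. ] 0.89 [0.5056 0.0257 0.    ]
board top [290.6 229.9] 0.74 [ 0.5237 -0.0326  0.    ]
board scene [280.4 218.7] 0.71 [0.507  0.0223 0.    ]
wheel_centre top [389.6 234. ] 0.77 [ 0.4879 -0.3077  0.055 ]
wheel_centre scene [140.7 273.3] 0.7 [ 0.4822 -0.3019  0.055 ]
disc top [188.9 207.8] 0.67 [0.6062 0.2662 0.    ]
disc scene [383.1 203.5] 0.93 [0.6275 0.2379 0.    ]
well_small top [185.9 265.4] 0.8 [0.4344 0.2738 0.009 ]
well_small scene [335.6 154.7] 0.82 [0.4335 0.2792 0.009 ]
well_large scene [342.6 140.2] 0.55 [0.4017 0.3403 0.009 ]
bay top [316.6 173. ] 0.61 [ 0.6942 -0.121   0.    ]
bay scene [290.9 312.7] 0.83 [ 0.7024 -0.123   0.    ]
1.1
top [3.01477672e-01 7.84355831e-04 1.25825810e+00]
scene [ 1.00492754 -0.42362513  0.69979975]
```

View pics/t0.png

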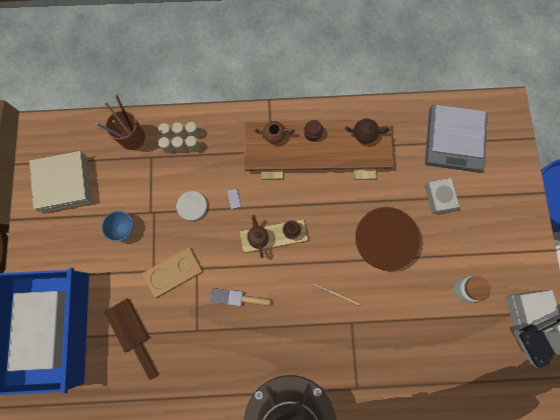

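View pics/s0.png

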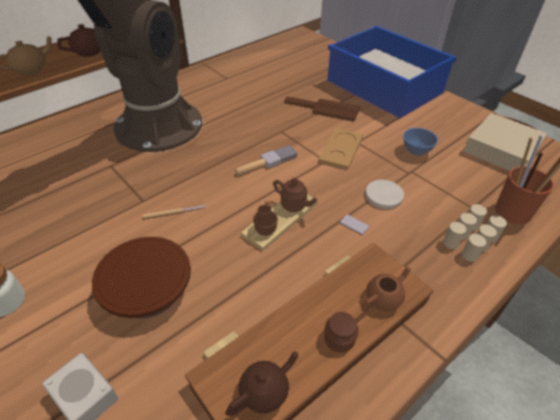

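The pot is at about (258,237), the cup stack at (292,229), disc (192,206), tray wells (186,265) and (158,272), wheel (388,238), and the middle bay mouth near (317,172). In the scene view, the things in the top view show up consistently. Next I'll refine the fixtures from the top picture.

```bash
cat >> h.py <<'E'
def go(p,jaw=None,tip=None):
    """print shift (cm) and turn (tool axes) to reach TCP p, jaw axis at world angle jaw (rad)"""
    s=r.observe(); R=np.array(s["orientation"]); d=R.T@(np.asarray(p)-s["ee_pos"])*100
    w=np.zeros(3)
    if jaw is None: y=R[:,1].copy(); y[2]=0; y/=np.linalg.norm(y)
    else:
        y=np.array([np.cos(jaw),np.sin(jaw),0])
        if y@R[:,1]<0: y=-y
    G=np.c_[np.cross(y,[0,0,-1]),y,[0,0,-1]]
    w=cv2.Rodrigues(R.T@G)[0].ravel()
    print("turn",np.round(w,3),"shift cm",np.round(d,2),"t",round(s["clock"],1),"q7",round(s["joints"][6],2),"w",round(s["width"],3))
def circ(mask,c,z):
    ct=max(cv2.findContours(mask.astype(np.uint8),0,1)[0],key=cv2.contourArea)
    w=np.array([ray(c,q[0],z)[:2] for q in cv2.convexHull(ct)],np.float32)
    return cv2.minEnclosingCircle(w),cv2.minAreaRect(w)
E
python3 - <<'E'
from h import *
r.read_camera("top")
for n,z in(("wheel_centre",.055),("disc",.015),("well_small",.012),("board",.014)):
  for d in r.cut_out("top",n)[:1]:
    print(n,round(d["conf"],2),d["rect"],circ(d["mask"],"top",z))
im=cv2.imread("pics/t0.png")
for d in r.landmark_of("top","well_large"): print("wl",d["xy"],d["conf"],ray("top",d["xy"],.009))
for p in((245,168),(393,169.5)): print(ray("top",p,.04))
K,R,t=cal("wrist"); s=st(); To=np.array(s["orientation"])
print("wrist cam in tool",To.T@(-R.T@t-s["ee_pos"]),"\n",To.T@R.T,K)
cv2.imwrite("pics/t1.png",cv2.resize(im[110:300,130:440],None,fx=2.5,fy=2.5,interpolation=cv2.INTER_CUBIC))
E
```

```text
wheel_centre 0.8 [353.3, 205.2, 418.7, 271.1] (((0.4776521623134613, -0.2970704734325409), 0.09349501878023148), ((0.47644513845443726, -0.29894232749938965), (0.17895789444446564, 0.18107157945632935), 27.944686889648438))
well_small 0.61 [142.0, 247.8, 198.6, 300.2] (((0.416812926530838, 0.3137804865837097), 0.08359875530004501), ((0.41767120361328125, 0.3131868243217468), (0.08527874946594238, 0.1537274420261383), 26.91486930847168))
board 0.71 [239.9, 221.7, 306.8, 251.7] (((0.5108546018600464, -0.009286722168326378), 0.0692872554063797), ((0.5109342932701111, -0.011408314108848572), (0.06942053139209747, 0.12910149991512299), 5.292749881744385))
wl [158.5, 280.6] 0.66 [0.39521589 0.35212994 0.009     ]
[0.70816392 0.09212989 0.04      ]
[ 0.68060737 -0.34162664  0.04      ]
wrist cam in tool [ 0.07668731  0.00087673 -0.1589052 ] 
 [[-4.60954315e-04 -9.58449788e-01 -2.85260920e-01]
 [ 9.99999861e-01 -3.68500635e-04 -3.77776584e-04]
 [ 2.56961057e-04 -2.85261054e-01  9.58449824e-01]] [[294.47923862   0.         278.08230482]
 [  0.         294.47923862 207.75782455]
 [  0.           0.           1.        ]]
```

View pics/t1.png

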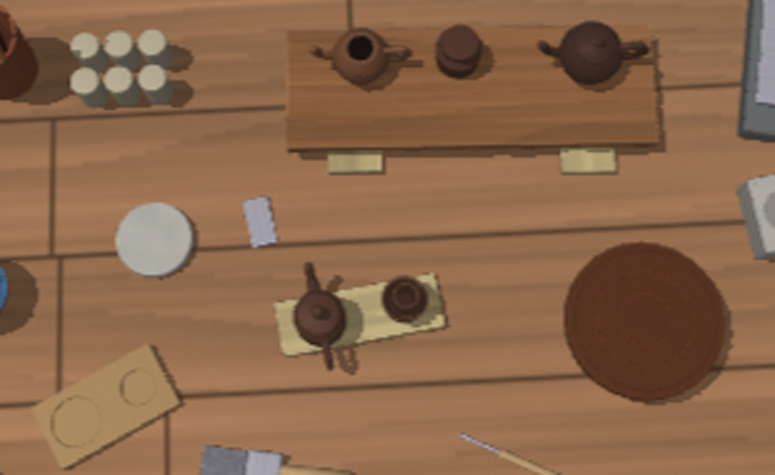

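Run:
```python
from h import *
f=lambda u,v,z: ray("top",(130+u/2.5,110+v/2.5),z)
a=lambda p,q: np.round(np.arctan2(*(q-p)[1::-1]),3)
print("riser",f(288,151,.04),f(660,145,.04),"bay y angle",a(f(660,145,.04),f(288,151,.04)))
print("board x angle",a(f(437,273,.014),f(275,303,.014)), a(f(446,326,.014),f(283,356,.014)))
print("pot axis",a(f(328,365,.05),f(308,268,.05)))
print("tray",f(138,387,.009),f(75,420,.009))
print("disc",f(154,239,.015),"wheel",f(646,322,.055))
print("board corners",*[f(*p,.014)[:2] for p in((437,273),(446,326),(275,303),(283,356))])
print(st()["clock"])
go([.51,.01,.25],.15)
```

```text
riser [0.70074757 0.09178823 0.04      ] [ 0.68504417 -0.34504798  0.04      ] bay y angle 1.535
board x angle 1.705 1.702
pot axis 0.161
tray [0.43627149 0.27583422 0.009     ] [0.40235553 0.34791831 0.009     ]
disc [0.60880012 0.25506397 0.015     ] wheel [ 0.47454203 -0.30289913  0.055     ]
board corners [ 0.55079404 -0.07543726] [ 0.48778749 -0.08189372] [0.52507643 0.11501144] [0.46273365 0.10771112]
1.4
turn [ 0.     0.    -1.351] shift cm [ 47.91 -45.    -2.33] t 1.4 q7 -0.08 w 1.003
```

```bash
python3 -m creep '[[[0,0,-1.351],[47.9,-45,-2.3],0],[[0,0,-1.351],[47.9,-45,-2.3],0],[[0,0,-1.351],[47.9,-45,-2.3],0],[[0,0,-1.351],[47.9,-45,-2.3],0],[[0,0,-1.351],[47.9,-45,-2.3],0],[[0,0,-1.351],[47.9,-45,-2.3],0],[[0,0,-1.351],[47.9,-45,-2.3],0],[[0,0,-1.351],[47.9,-45,-2.3],0],[[0,0,-1.351],[47.9,-45,-2.3],0],[[0,0,-1.351],[47.9,-45,-2.3],0],[[0,0,-1.351],[47.9,-45,-2.3],0],[[0,0,-1.351],[47.9,-45,-2.3],0]]'
python3 - <<'E'
from h import *
go([.51,.01,.25],.15)
E
```

```text
clock: 2.6
ee_pos: [0.4856, -0.0403, 0.2482]
orientation: [[-0.149, 0.989, 0.001], [0.989, 0.149, -0.0], [-0.001, 0.001, -1.0]]
ft_force: [1.0, -0.2, -0.6]
width: 0.999
turn [ 0.001  0.001 -0.001] shift cm [ 4.61  3.16 -0.18] t 2.6 q7 -0.02 w 0.999
```

Run:
```python
from h import *
snap("wrist","w0"); 
Z={"lid":.062,"pot":.014,"cup_tall":.019,"cup_low":.014,"board":0,"well_small":.009,"well_large":.009,"disc":0}
for n,z in Z.items():
    for d in r.landmark_of("wrist",n)[:1]:
        print(n,np.round(d["xy"],1),round(d["conf"],2),np.round(ray("wrist",d["xy"],z),4))
```

```text
lid [305.8  96.4] 0.79 [0.5017 0.071  0.062 ]
cup_tall [301.8 180.4] 0.73 [ 0.5164 -0.0371  0.019 ]
cup_low [299.5 180.1] 0.9 [ 0.5132 -0.0398  0.014 ]
board [300.3 137.4] 0.86 [0.5057 0.0142 0.    ]
```

View pics/w0.png

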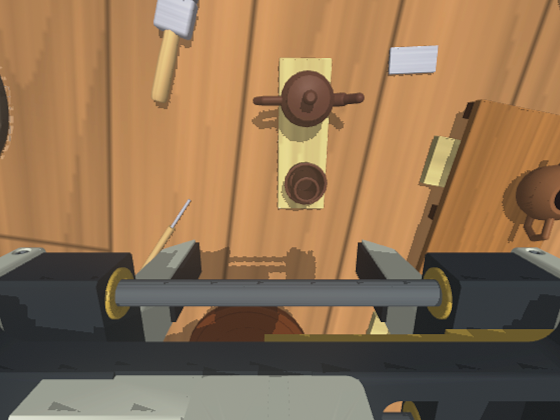

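Run:
```python
from h import *
for n,p,z in(("knob",(310.5,96),.092),("tall rim",(306.5,186.5),.075),("low rim",(306,184),.048),("potspout",(362,97.5),.055),("handle",(256,100),.055)): print(n,ray("wrist",p,z))
im=cv2.imread("pics/w0.png");
r.read_camera("wrist")
for n,z in(("lid",.07),("cup_tall",.075),("cup_low",.048)):
  for d in r.cut_out("wrist",n)[:1]: print(n,d["conf"],d["rect"],circ(d["mask"],"wrist",z)[0])
cv2.imwrite("pics/w0c.png",cv2.resize(im[50:220,240:380],None,fx=4,fy=3.5,interpolation=cv2.INTER_CUBIC))
go([.501,.066,.15],.15)
```

```text
knob [0.50181906 0.05931875 0.092     ]
tall rim [ 0.51612485 -0.03592628  0.075     ]
low rim [ 0.51846114 -0.03841561  0.048     ]
potspout [0.56254941 0.06943947 0.055     ]
handle [0.4453913  0.04945224 0.055     ]
lid 0.69 [290.1, 68.3, 331.6, 122.0] ((0.5027090311050415, 0.06268879026174545), 0.02377878502011299)
cup_tall 0.63 [290.0, 166.0, 322.3, 198.3] ((0.5156911611557007, -0.031635794788599014), 0.019476020708680153)
cup_low 0.88 [286.5, 159.8, 328.3, 199.9] ((0.5194713473320007, -0.03250119090080261), 0.026314733549952507)
turn [ 0.     0.    -0.001] shift cm [10.51  3.21  9.77] t 3.2 q7 -0.02 w 1.0
```

View pics/w0c.png

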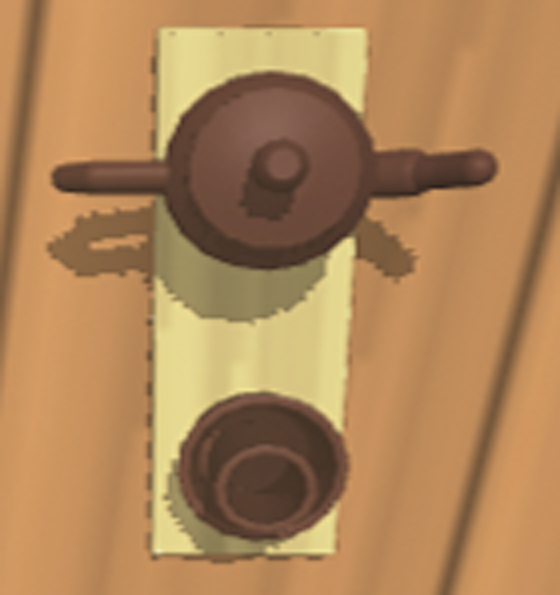

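```bash
python3 -m creep '[[[0,0,0],[5,1.6,2],0],[[0,0,0],[10,3.2,6],0],[[0,0,0],[10,3.2,9.8],60],[[0,0,0],[10,3.2,10.8],60],[[0,0,0],[10,3.2,10.8],60],[[0,0,0],[10,3.2,10.8],60],[[0,0,0],[10,3.2,10.8],60]]'
python3 - <<'E'
from h import *
im=snap("wrist","w1")
for n,z in(("lid",.062),):
    for d in r.landmark_of("wrist",n)[:1]:
        print(n,np.round(d["xy"],1),round(d["conf"],2),np.round(ray("wrist",d["xy"],z),4))
for p in((.5020,.0590,.094),(.5020,.0590,.075)): print(proj("wrist",p))
print(st()["ee_pos"],proj("wrist",st()["ee_pos"]))
E
```

```text
clock: 3.95
ee_pos: [0.5029, 0.0606, 0.1414]
orientation: [[-0.147, 0.989, 0.003], [0.989, 0.147, -0.0], [-0.001, 0.003, -1.0]]
ft_force: [0.0, 0.3, 0.3]
width: 0.769
lid [275.  209.2] 0.57 [0.4995 0.0645 0.062 ]
[276.95248707 229.06140234]
[276.97458095 220.7133082 ]
[0.50274089 0.06083672 0.14120443] [278.57171232 254.70930509]
```

View pics/w1.png

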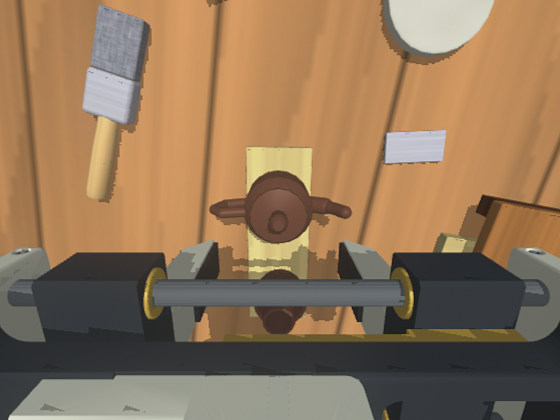

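Knob top shows at (278,225), practically under the TCP. Descend and grip.

```bash
python3 -m creep '[[[0,0,0],[0.1,0,3],140],[[0,0,0],[0.1,0,5],140],[[0,0,0],[0.1,0,6.2],140],[[0,0,0],[0.1,0,6.2],140],[[0,0,0],[0.1,0,6.2],255],[[0,0,0],[0.1,0,6.2],255],[[0,0,0],[0.1,0,6.2],255],[[0,0,0],[0.1,0,6.2],255],[[0,0,0],[0.1,0,6.2],255],[[0,0,0],[0.1,0,6.2],255],[[0,0,0],[0.1,0,6.2],255]]' 12
python3 -m creep '[[[0,0,0],[0,0,0],255],[[0,0,0],[0,0,-0.5],255],[[0,0,0],[0,0,-1.5],255],[[0,0,0],[0,0,-3],255],[[0,0,0],[0,0,-5],255],[[0,0,0],[0,0,-7],255],[[0,0,0],[0,0,-7],255],[[0,0,0],[0,0,-7],255]]'
```

```text
clock: 5.15
ee_pos: [0.502, 0.0627, 0.0781]
orientation: [[-0.149, 0.989, 0.001], [0.989, 0.149, 0.0], [-0.0, 0.001, -1.0]]
ft_force: [0.2, -0.2, 5.1]
width: 0.152
clock: 5.95
ee_pos: [0.5016, 0.0625, 0.1481]
orientation: [[-0.149, 0.989, 0.001], [0.989, 0.149, -0.0], [-0.0, 0.001, -1.0]]
ft_force: [0.1, -0.1, -1.3]
width: 0.151
```

Run:
```python
from h import *
go([.605,.205,.17],.15)
```

```text
turn [ 0.001  0.    -0.   ] shift cm [12.55 12.35 -2.19] t 6.0 q7 -0.34 w 0.151
```

```bash
python3 -m creep '[[[0,0,0],[3,3,-2],255],[[0,0,0],[6,6,-2.2],255],[[0,0,0],[9,9,-2.2],255],[[0,0,0],[12,11.5,-2.2],255],[[0,0,0],[12.5,12.3,-2.2],255],[[0,0,0],[12.5,12.3,-2.2],255],[[0,0,0],[12.5,12.3,-2.2],255],[[0,0,0],[12.5,12.3,-2.2],255]]'
python3 - <<'E'
from h import *
snap("wrist","w2")
for d in r.cut_out("wrist","disc")[:2]: print(d["conf"],d["rect"],circ(d["mask"],"wrist",.015)); m=d["mask"]
for d in r.landmark_of("wrist","disc")[:1]: print(d["xy"],d["conf"],ray("wrist",d["xy"],0))
for n in("well_small","well_large"):
  for d in r.landmark_of("wrist",n)[:1]: print(n,d["xy"],d["conf"],ray("wrist",d["xy"],.009))
E
```

```text
clock: 6.75
ee_pos: [0.6039, 0.2027, 0.1693]
orientation: [[-0.148, 0.989, -0.001], [0.989, 0.148, -0.001], [-0.001, -0.001, -1.0]]
ft_force: [0.1, 0.7, 0.1]
width: 0.147
0.82 [252.6, 96.7, 334.3, 187.8] (((0.6123591065406799, 0.25637510418891907), 0.04503314942121506), ((0.6127650141716003, 0.25679171085357666), (0.08815797418355942, 0.08892296999692917), 8.4814453125))
[292.5, 145.8] 0.91 [0.61245613 0.25421938 0.        ]
well_small [127.0, 103.2] 0.82 [0.43736066 0.2724184  0.009     ]
well_large [90.1, 15.2] 0.95 [0.40253682 0.34705194 0.009     ]
```

View pics/w2.png

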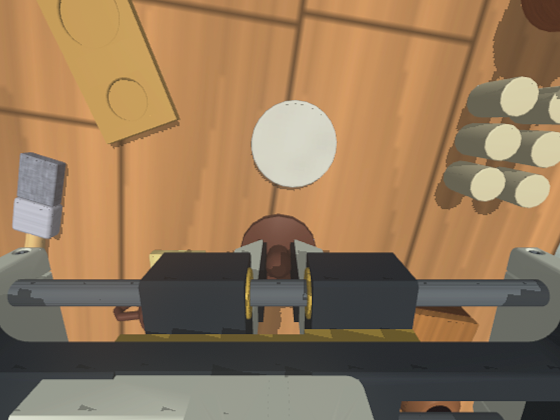

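Run:
```python
from h import *
go([.612,.256,.0315],.15)
```

```text
turn [ 0.     0.    -0.001] shift cm [ 5.05  1.52 13.84] t 7.0 q7 -0.52 w 0.151
```

```bash
python3 -m creep '[[[0,0,0],[3,0.8,2],255],[[0,0,0],[5,1.5,5],255],[[0,0,0],[5,1.5,8],255],[[0,0,0],[5,1.5,11],255],[[0,0,0],[5,1.5,12.5],255],[[0,0,0],[5,1.5,13.2],255],[[0,0,0],[5,1.5,13.5],255],[[0,0,0],[5,1.5,13.7],255],[[0,0,0],[5,1.5,13.8],255],[[0,0,0],[5,1.5,13.9],255],[[0,0,0],[5,1.5,13.9],255]]'
```

```text
clock: 8.1
ee_pos: [0.6124, 0.2565, 0.0315]
orientation: [[-0.149, 0.989, 0.001], [0.989, 0.149, 0.001], [0.0, 0.001, -1.0]]
ft_force: [1.3, -0.1, 2.9]
width: 0.15
```

Light contact (about 3 N); release gently and rise.

```bash
python3 -m creep '[[[0,0,0],[0,0,0],190],[[0,0,0],[0,0,0],150],[[0,0,0],[0,0,0],130],[[0,0,0],[0,0,0],130],[[0,0,0],[0,0,-1],130],[[0,0,0],[0,0,-4],130],[[0,0,0],[0,0,-8],100],[[0,0,0],[0,0,-12],100],[[0,0,0],[0,0,-14],100],[[0,0,0],[0,0,-14],100]]'
python3 - <<'E'
from h import *
go([.516,-.034,.16],.135)
E
```

```text
clock: 9.1
ee_pos: [0.6136, 0.2577, 0.1755]
orientation: [[-0.149, 0.989, 0.006], [0.989, 0.149, 0.003], [0.002, 0.007, -1.0]]
ft_force: [-0.2, 0.1, -1.1]
width: 0.604
turn [ 0.006 -0.002  0.015] shift cm [-27.39 -14.01   1.4 ] t 9.1 q7 -0.59 w 0.604
```

```bash
python3 -m creep '[[[0,0,0],[-5,-2.5,0],80],[[0,0,0],[-9,-5,0],80],[[0,0,0],[-13,-7,0],80],[[0,0,0],[-17,-9,0.5],80],[[0,0,0],[-21,-11,1],80],[[0,0,0],[-25,-13,1.4],80],[[0,0,0.015],[-27.4,-14,1.4],80],[[0,0,0.015],[-27.4,-14,1.4],80],[[0,0,0.015],[-27.4,-14,1.4],80],[[0,0,0.015],[-27.4,-14,1.4],80]]'
python3 - <<'E'
from h import *
im=snap("wrist","w3"); s=st(); print(s["ee_pos"])
for n,z in(("cup_tall",.019),("cup_low",.014),("pot",.014)):
  for d in r.landmark_of("wrist",n)[:1]: print(n,d["xy"],d["conf"],ray("wrist",d["xy"],z))
for n,z in(("cup_tall",.075),("cup_low",.048)):
  for d in r.cut_out("wrist",n)[:1]: print(n,d["conf"],d["rect"],circ(d["mask"],"wrist",z)[0])
print(proj("wrist",[.516,-.036,.075]),proj("wrist",[.516,-.036,.048]))
cv2.imwrite("pics/w3c.png",cv2.resize(im[80:330,180:380],None,fx=3,fy=2.4))
E
```

```text
clock: 10.1
ee_pos: [0.5146, -0.0342, 0.1568]
orientation: [[-0.136, 0.991, 0.0], [0.991, 0.136, 0.001], [0.001, 0.0, -1.0]]
ft_force: [-0.4, 0.0, 1.0]
width: 0.689
[ 0.51466847 -0.03395024  0.15677863]
cup_low [279.9, 197.8] 0.84 [ 0.51662511 -0.03637103  0.014     ]
pot [277.8, 95.7] 0.68 [0.50062784 0.0633931  0.014     ]
cup_tall 0.93 [261.4, 189.1, 302.1, 230.3] ((0.5164051651954651, -0.031207190826535225), 0.020193515345454216)
cup_low 0.97 [253.7, 179.1, 312.5, 225.3] ((0.5191211104393005, -0.034161120653152466), 0.027041904628276825)
[279.95503098 214.48121885] [279.77745749 205.72266197]
```

View pics/w3c.png

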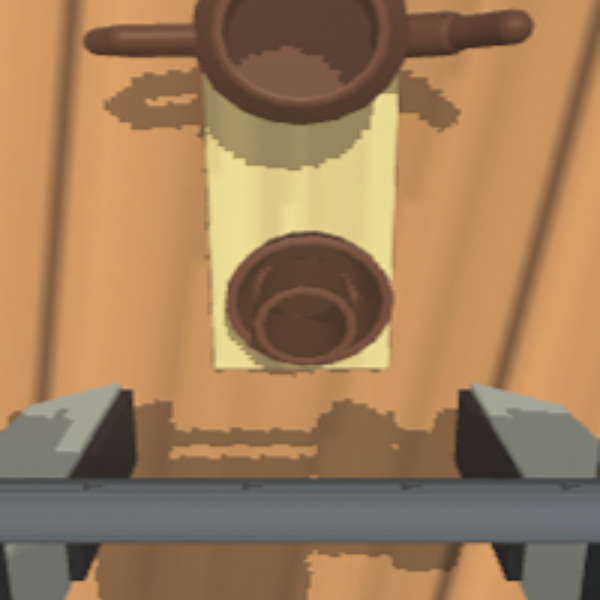

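```bash
python3 -m creep '[[[0,0,0],[-0.2,0.2,3],110],[[0,0,0],[-0.2,0.2,6],110],[[0,0,0],[-0.2,0.2,8.5],110],[[0,0,0],[-0.2,0.2,10.3],110],[[0,0,0],[-0.2,0.2,10.4],110],[[0,0,0],[-0.2,0.2,10.4],160],[[0,0,0],[-0.2,0.2,10.4],255],[[0,0,0],[-0.2,0.2,10.4],255],[[0,0,0],[-0.2,0.2,10.4],255],[[0,0,0],[-0.2,0.2,10.4],255],[[0,0,0],[-0.2,0.2,10.4],255]]' 12
python3 -m creep '[[[0,0,0],[0,0,0],255],[[0,0,0],[0,0,-0.5],255],[[0,0,0],[0,0,-1.5],255],[[0,0,0],[0,0,-3],255],[[0,0,0],[0,0,-5],255],[[0,0,0],[0,0,-8],255],[[0,0,0],[0,0,-10],255],[[0,0,0],[0,0,-10],255],[[0,0,0],[0,0,-10],255]]'
python3 - <<'E'
from h import *
go([.437,.274,.15],.135)
E
```

```text
clock: 11.5
ee_pos: [0.5174, -0.0373, 0.0536]
orientation: [[-0.134, 0.991, 0.002], [0.991, 0.134, -0.0], [-0.0, 0.002, -1.0]]
ft_force: [-0.4, -0.4, 7.5]
width: 0.317
clock: 12.4
ee_pos: [0.5166, -0.0375, 0.1532]
orientation: [[-0.134, 0.991, 0.001], [0.991, 0.134, -0.0], [-0.0, 0.001, -1.0]]
ft_force: [-0.5, -0.1, -0.3]
width: 0.32
turn [ 0.001  0.    -0.   ] shift cm [31.93 -3.71  0.3 ] t 12.4 q7 -0.15 w 0.32
```

```bash
python3 -m creep '[[[0,0,0],[4,-0.5,0],255],[[0,0,0],[8,-1,0],255],[[0,0,0],[12,-1.5,0],255],[[0,0,0],[16,-2,0],255],[[0,0,0],[20,-2.5,0],255],[[0,0,0],[24,-3,0],255],[[0,0,0],[26.5,-3.6,0.3],255],[[0,0,0],[27,-3.7,0.3],255],[[0,0,0],[27,-3.7,0.3],255],[[0,0,0],[27,-3.7,0.3],255],[[0,0,0],[27,-3.7,0.3],255]]'
python3 - <<'E'
from h import *
im=snap("wrist","w4"); s=st(); print(s["ee_pos"])
for n in("well_small","well_large"):
  for d in r.landmark_of("wrist",n)[:1]: print(n,d["xy"],d["conf"],ray("wrist",d["xy"],.009))
for d in r.cut_out("wrist","disc")[:1]+r.cut_out("wrist","lid")[:1]: print(d["conf"],d["rect"])
E
```

```text
clock: 13.5
ee_pos: [0.4441, 0.2237, 0.1494]
orientation: [[-0.132, 0.991, -0.0], [0.991, 0.132, -0.001], [-0.001, -0.001, -1.0]]
ft_force: [-0.6, -0.4, -0.9]
width: 0.32
[0.44414718 0.22383145 0.14948504]
well_small [277.5, 145.1] 0.85 [0.43637064 0.27575793 0.009     ]
well_large [253.3, 62.8] 0.74 [0.40425522 0.34713797 0.009     ]
0.97 [399.0, 141.6, 488.7, 230.6]
0.67 [423.9, 163.0, 475.5, 215.9]
```

View pics/w4.png

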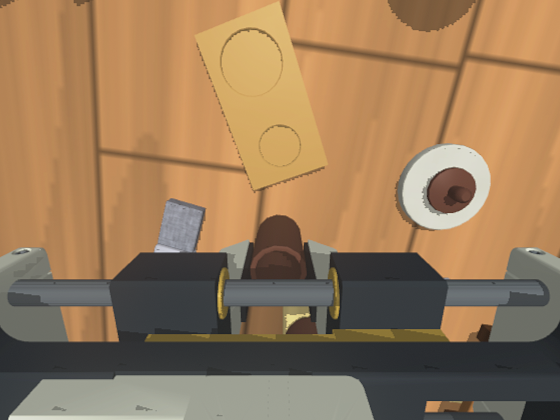

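```bash
python3 -m creep '[[[0,0,0],[3,0,2],255],[[0,0,0],[5.2,0,5],255],[[0,0,0],[5.2,0,8],255],[[0,0,0],[5.2,0,9.5],255],[[0,0,0],[5.2,0,10],255],[[0,0,0],[5.2,0,10.2],255],[[0,0,0],[5.2,0,10.4],255],[[0,0,0],[5.2,0,10.5],255],[[0,0,0],[5.2,0,10.6],255],[[0,0,0],[5.2,0,10.6],255]]'
```

```text
clock: 14.75
ee_pos: [0.4369, 0.2768, 0.0441]
orientation: [[-0.134, 0.991, 0.001], [0.991, 0.134, 0.0], [0.0, 0.001, -1.0]]
ft_force: [0.1, 0.4, 0.2]
width: 0.318
```

```bash
python3 -m creep '[[[0,0,0],[-0.1,0,0.1],255],[[0,0,0],[-0.1,0,0.1],255]]'
```

```text
clock: 14.95
ee_pos: [0.4373, 0.2766, 0.0435]
orientation: [[-0.135, 0.991, 0.001], [0.991, 0.135, 0.001], [0.001, 0.002, -1.0]]
ft_force: [-0.2, 1.2, 5.4]
width: 0.32
```

Contact. Release, rise and return to the low cup.

```bash
python3 -m creep '[[[0,0,0],[0,0,0],160],[[0,0,0],[0,0,0],130],[[0,0,0],[0,0,0],100],[[0,0,0],[0,0,0],100],[[0,0,0],[0,0,-2],100],[[0,0,0],[0,0,-6],80],[[0,0,0],[0,0,-10],40],[[0,0,0],[0,0,-11],0],[[0,0,0],[0,0,-11],0]]'
python3 - <<'E'
from h import *
go([.5183,-.036,.14],.135)
E
```

```text
clock: 15.85
ee_pos: [0.4377, 0.2764, 0.1542]
orientation: [[-0.134, 0.991, 0.003], [0.991, 0.134, 0.002], [0.001, 0.003, -1.0]]
ft_force: [-0.1, -0.0, -1.0]
width: 0.896
turn [ 0.003 -0.001 -0.   ] shift cm [-32.04   3.79   1.4 ] t 15.8 q7 -0.82 w 0.896
```

```bash
python3 -m creep '[[[0,0,0],[-4,0.5,0],0],[[0,0,0],[-8,1,0],0],[[0,0,0],[-12,1.5,0],0],[[0,0,0],[-16,2,0.5],0],[[0,0,0],[-20,2.5,1],0],[[0,0,0],[-24,3,1.4],0],[[0,0,0],[-28,3.5,1.4],0],[[0,0,0],[-32,3.8,1.4],0],[[0,0,0],[-32,3.8,1.4],0],[[0,0,0],[-32,3.8,1.4],0],[[0,0,0],[-32,3.8,1.4],0]]'
python3 - <<'E'
from h import *
im=snap("wrist","w5")
for d in r.cut_out("wrist","cup_low")[:1]: print(d["conf"],d["rect"],circ(d["mask"],"wrist",.048)[0])
for d in r.landmark_of("wrist","cup_low")[:1]: print(d["xy"],d["conf"],ray("wrist",d["xy"],.014))
print(proj("wrist",[.5185,-.036,.048]))
go([.5185,-.036,.022],.135)
E
```

```text
clock: 16.95
ee_pos: [0.5167, -0.0351, 0.1377]
orientation: [[-0.136, 0.991, -0.002], [0.991, 0.136, 0.001], [0.001, -0.002, -1.0]]
ft_force: [-0.2, 0.1, -0.3]
width: 0.998
0.82 [249.1, 180.1, 311.5, 237.7] ((0.5191555619239807, -0.033015504479408264), 0.02732360176742077)
[279.9, 202.7] 0.82 [ 0.519014   -0.03733233  0.014     ]
[279.74909542 211.4795144 ]
turn [-0.    -0.     0.002] shift cm [-0.14  0.12 11.65] t 17.1 q7 -0.17 w 0.998
```

```bash
python3 -m creep '[[[0,0,0],[-0.1,0.1,3],0],[[0,0,0],[-0.1,0.1,6],0],[[0,0,0],[-0.1,0.1,9],0],[[0,0,0],[-0.1,0.1,11],0],[[0,0,0],[-0.1,0.1,11.6],0],[[0,0,0],[-0.1,0.1,11.6],60],[[0,0,0],[-0.1,0.1,11.6],120],[[0,0,0],[-0.1,0.1,11.6],200],[[0,0,0],[-0.1,0.1,11.6],255],[[0,0,0],[-0.1,0.1,11.6],255],[[0,0,0],[-0.1,0.1,11.6],255],[[0,0,0],[-0.1,0.1,11.6],255]]' 12
python3 -m creep '[[[0,0,0],[0,0,0],255],[[0,0,0],[0,0,-0.5],255],[[0,0,0],[0,0,-1.5],255],[[0,0,0],[0,0,-3],255],[[0,0,0],[0,0,-5],255],[[0,0,0],[0,0,-8],255],[[0,0,0],[0,0,-12],255],[[0,0,0],[0,0,-13],255],[[0,0,0],[0,0,-13],255]]'
python3 - <<'E'
from h import *
go([.402,.29,.152],.135)
E
```

```text
clock: 18.3
ee_pos: [0.519, -0.0371, 0.0232]
orientation: [[-0.134, 0.991, 0.001], [0.991, 0.134, -0.0], [-0.0, 0.001, -1.0]]
ft_force: [-1.5, 0.0, 6.0]
width: 0.583
clock: 19.2
ee_pos: [0.5197, -0.037, 0.1548]
orientation: [[-0.134, 0.991, 0.004], [0.991, 0.134, -0.0], [-0.001, 0.004, -1.0]]
ft_force: [-0.3, 0.2, -1.1]
width: 0.576
turn [ 0.004  0.001 -0.   ] shift cm [33.98 -7.28  0.22] t 19.2 q7 -0.16 w 0.576
```

```bash
python3 -m creep '[[[0,0,0],[4,-1,0],255],[[0,0,0],[8,-2,0],255],[[0,0,0],[12,-3,0],255],[[0,0,0],[16,-4,0],255],[[0,0,0],[20,-5,0],255],[[0,0,0],[24,-6,0],255],[[0,0,0],[28,-6.5,0.2],255],[[0,0,0],[32,-7,0.2],255],[[0,0,0],[34,-7.3,0.2],255],[[0,0,0],[34,-7.3,0.2],255],[[0,0,0],[34,-7.3,0.2],255]]'
python3 - <<'E'
from h import *
r.read_camera("wrist")
for n in("well_small","well_large"):
  for d in r.landmark_of("wrist",n)[:1]: print(n,d["xy"],d["conf"],ray("wrist",d["xy"],.009))
for d in r.cut_out("wrist","well_large")[:1]: print(circ(d["mask"],"wrist",.012)[1])
go([.4025,.3475,.0190],.135)
E
```

```text
clock: 20.3
ee_pos: [0.3998, 0.2894, 0.1494]
orientation: [[-0.136, 0.991, -0.002], [0.991, 0.136, -0.002], [-0.001, -0.002, -1.0]]
ft_force: [-0.1, -1.1, -0.2]
width: 0.581
well_small [311.0, 211.8] 0.72 [0.43728023 0.27555251 0.009     ]
well_large [289.1, 142.2] 0.7 [0.40402289 0.34435724 0.009     ]
((0.42135804891586304, 0.3119884133338928), (0.08154246211051941, 0.1514163613319397), 26.656131744384766)
turn [-0.001  0.001 -0.002] shift cm [ 5.83  0.94 13.12] t 20.5 q7 -0.9 w 0.578
```

```bash
python3 -m creep '[[[0,0,0],[3,0.5,2],255],[[0,0,0],[5.7,0.9,5],255],[[0,0,0],[5.7,0.9,9],255],[[0,0,0],[5.7,0.9,11.5],255],[[0,0,0],[5.7,0.9,12.4],255],[[0,0,0],[5.7,0.9,12.7],255],[[0,0,0],[5.7,0.9,12.9],255],[[0,0,0],[5.7,0.9,13],255],[[0,0,0],[5.7,0.9,13.1],255],[[0,0,0],[5.7,0.9,13.1],255],[[0,0,0],[5.7,0.9,13.1],255]]'
```

```text
clock: 21.6
ee_pos: [0.402, 0.3479, 0.0202]
orientation: [[-0.134, 0.991, 0.001], [0.991, 0.134, 0.0], [0.0, 0.001, -1.0]]
ft_force: [-0.7, 1.3, -0.7]
width: 0.582
```

```bash
python3 -m creep '[[[0,0,0],[-0.1,0,0.1],255],[[0,0,0],[-0.1,0,0.15],255],[[0,0,0],[-0.1,0,0.15],255]]'
```

```text
clock: 21.9
ee_pos: [0.402, 0.3466, 0.0183]
orientation: [[-0.134, 0.991, 0.0], [0.991, 0.134, -0.0], [-0.0, 0.0, -1.0]]
ft_force: [-0.1, -1.8, 2.7]
width: 0.579
```

```bash
python3 -m creep '[[[0,0,0],[0,0,0],100],[[0,0,0],[0,0,0],80],[[0,0,0],[0,0,0],50],[[0,0,0],[0,0,0],50],[[0,0,0],[0,0,-2],40],[[0,0,0],[0,0,-6],0],[[0,0,0],[0,0,-10],0],[[0,0,0],[-3,0,-14],0],[[0,0,0],[-7,0,-15],0],[[0,0,0],[-8,0,-15],0],[[0,0,0],[-8,0,-15],0]]'
python3 - <<'E'
from h import *
im=snap("wrist","w6")
for n,z in(("cup_tall",.009),("cup_low",.009),("well_small",.009),("well_large",.009)):
  for d in r.landmark_of("wrist",n)[:1]: print(n,d["xy"],d["conf"],ray("wrist",d["xy"],z))
for n,z in(("cup_tall",.065),("cup_low",.043)):
  for d in r.cut_out("wrist",n)[:1]: print(n,d["conf"],d["rect"],circ(d["mask"],"wrist",z)[0])
for p in ((.437,.2757,.065),(.402,.3465,.043)): print(proj("wrist",p))
go([.503,.061,.16],.2)
E
```

```text
clock: 23.0
ee_pos: [0.4133, 0.2655, 0.1682]
orientation: [[-0.131, 0.991, 0.001], [0.991, 0.131, -0.001], [-0.001, 0.001, -1.0]]
ft_force: [0.3, 0.2, -0.9]
width: 1.001
cup_tall [300.3, 181.3] 0.9 [0.43454668 0.28324778 0.009     ]
cup_low [274.5, 113.6] 0.72 [0.39688807 0.35010221 0.009     ]
well_small [303.4, 185.3] 0.87 [0.43816292 0.28011144 0.009     ]
cup_tall 0.72 [288.2, 171.8, 324.3, 208.7] ((0.43327391147613525, 0.2857648730278015), 0.019470635801553726)
cup_low 0.64 [248.0, 80.3, 308.2, 141.8] ((0.39997240900993347, 0.35234352946281433), 0.02686103619635105)
[306.2602768  202.24927231]
[279.10100984 117.49361487]
turn [-0.001 -0.    -0.063] shift cm [-21.8    6.17   0.76] t 23.4 q7 -0.83 w 0.998
```

View pics/w6.png

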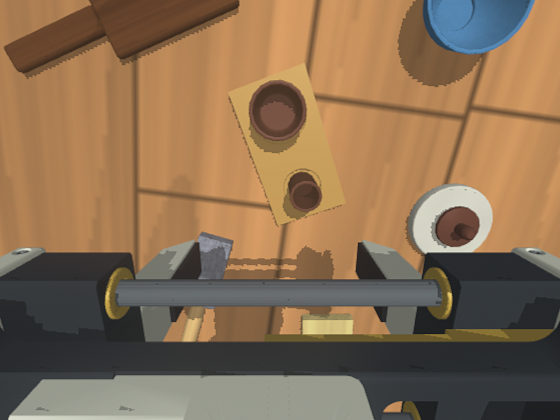

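```bash
python3 -m creep '[[[0,0,-0.14],[-2,0.6,0],0],[[0,0,-0.28],[-4,1.2,0],0],[[0,0,-0.42],[-6,1.8,0],0],[[0,0,-0.56],[-8,2.4,0],0],[[0,0,-0.7],[-10,3,0],0],[[0,0,-0.84],[-12,3.6,0.7],0],[[0,0,-0.98],[-14,4.2,0.7],0],[[0,0,-1.12],[-16,4.8,0.7],0],[[0,0,-1.26],[-18,5.4,0.7],0],[[0,0,-1.4],[-20,6,0.7],0],[[0,0,-1.54],[-21.8,6.2,0.7],0],[[0,0,-1.6],[-21.8,6.2,0.7],0]]'
python3 - <<'E'
from h import *
import time
r.read_camera("wrist");r.read_camera("wrist");r.read_camera("wrist")
k=cal("wrist"); im=snap("wrist","w7"); k2=cal("wrist"); print(abs(k[2]-k2[2]).max())
for d in r.landmark_of("wrist","pot")[:1]: print(d["xy"],d["conf"],ray("wrist",d["xy"],.014))
for d in r.cut_out("wrist","pot")[:1]: print(d["conf"],d["rect"])
for d in r.landmark_of("wrist","board")[:1]: print(d["xy"],d["conf"],ray("wrist",d["xy"],.0))
print(proj("wrist",[.503,.061,.068]))
go([.503,.061,.032],1.736)
E
```

```text
clock: 24.55
ee_pos: [0.5042, 0.0574, 0.1604]
orientation: [[-0.986, -0.165, -0.001], [-0.165, 0.986, -0.001], [0.001, -0.0, -1.0]]
ft_force: [-0.9, 0.4, 0.5]
width: 1.0
0.00017494186637686746
[279.9, 197.5] 0.92 [0.50533614 0.0621188  0.014     ]
0.97 [250.0, 137.1, 315.6, 270.5]
[240.9, 193.4] 0.92 [0.51143892 0.01882356 0.        ]
[279.67435037 209.96420068]
turn [-0.     0.    -0.001] shift cm [ 0.03  0.05 12.93] t 24.9 q7 1.02 w 0.999
```

View pics/w7.png

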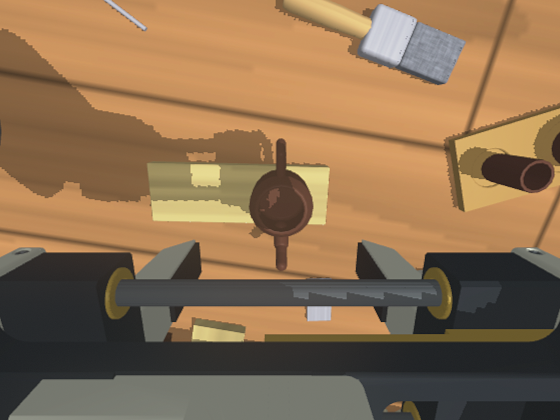

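```bash
python3 -m creep '[[[0,0,0],[0.1,0,3],0],[[0,0,0],[0.1,0,6],0],[[0,0,0],[0.1,0,9],0],[[0,0,0],[0.1,0,12],0],[[0,0,0],[0.1,0,13.5],0],[[0,0,0],[0.1,0,13.5],40],[[0,0,0],[0.1,0,13.5],90],[[0,0,0],[0.1,0,13.5],150],[[0,0,0],[0.1,0,13.5],255],[[0,0,0],[0.1,0,13.5],255],[[0,0,0],[0.1,0,13.5],255],[[0,0,0],[0.1,0,13.5],255]]' 20
python3 -m creep '[[[0,0,0],[0,0,0],255],[[0,0,0],[0,0,-0.5],255],[[0,0,0],[0,0,-1.5],255],[[0,0,0],[0,0,-3],255],[[0,0,0],[0,0,-5],255],[[0,0,0],[0,0,-8],255],[[0,0,0],[0,0,-12],255],[[0,0,0],[0,0,-16],255],[[0,0,0],[0,0,-18],255],[[0,0,0],[0,0,-18],255]]'
python3 - <<'E'
from h import *
go([.57,-.25,.20])
E
```

```text
clock: 26.1
ee_pos: [0.5032, 0.0602, 0.0273]
orientation: [[-0.987, -0.163, 0.002], [-0.163, 0.987, 0.001], [-0.002, 0.0, -1.0]]
ft_force: [-1.7, 1.6, 7.8]
width: 0.651
clock: 27.1
ee_pos: [0.5038, 0.0606, 0.2101]
orientation: [[-0.987, -0.163, 0.006], [-0.163, 0.987, 0.0], [-0.006, -0.0, -1.0]]
ft_force: [-0.5, 0.0, -2.3]
width: 0.649
turn [-0.     0.006  0.   ] shift cm [ -1.45 -31.72   1.04] t 27.1 q7 1.08 w 0.649
```

```bash
python3 -m creep '[[[0,0,0],[0,-4,0],255],[[0,0,0],[0,-8,0],255],[[0,0,0],[0,-12,0],255],[[0,0,0],[0,-16,0],255],[[0,0,0],[-1,-20,0],255],[[0,0,0],[-2,-24,0],255],[[0,0,0],[-2,-28,0],255],[[0,0,0],[-2,-32,0],255],[[0,0,0],[-2,-36,0],255],[[0,0,0],[-2,-36,0],255],[[0,0,0],[-2,-36,0],255],[[0,0,0],[-2,-36,0],255]]'
python3 - <<'E'
from h import *
r.read_camera("wrist");r.read_camera("wrist")
im=snap("wrist","w8"); print(st()["ee_pos"])
for d in r.landmark_of("wrist","wheel_centre")[:1]: print(d["xy"],d["conf"],ray("wrist",d["xy"],.055))
for d in r.cut_out("wrist","wheel_centre")[:1]: print(d["conf"],d["rect"],circ(d["mask"],"wrist",.055))
E
```

```text
clock: 28.3
ee_pos: [0.5807, -0.2908, 0.2059]
orientation: [[-0.986, -0.165, -0.001], [-0.165, 0.986, 0.001], [0.001, 0.001, -1.0]]
ft_force: [-0.7, 0.8, -1.3]
width: 0.648
[ 0.58105066 -0.29086002  0.20645443]
[286.4, 91.6] 0.57 [ 0.47700775 -0.30111265  0.055     ]
0.77 [195.0, 0.0, 374.9, 182.6] (((0.4794774055480957, -0.30284982919692993), 0.08943375945091248), ((0.4836181402206421, -0.30216777324676514), (0.16818109154701233, 0.1785743534564972), 9.46076774597168))
```

View pics/w8.png

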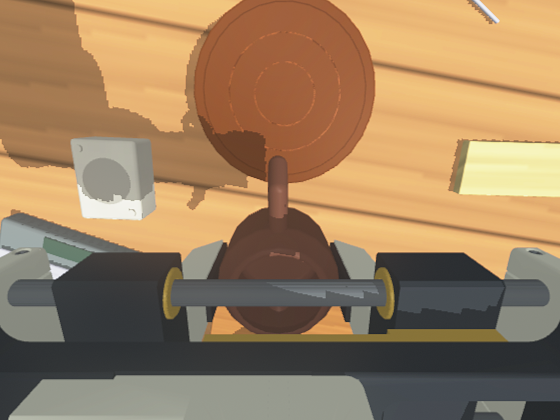

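Run:
```python
from h import *
for p in((285.5,94),(285.5,93)):print(ray("wrist",p,.055))
go([.4795,-.3015,.0690])
```

```text
[ 0.47934208 -0.30184309  0.055     ]
[ 0.47843374 -0.30200117  0.055     ]
turn [-0.  0.  0.] shift cm [10.19  0.68 13.74] t 28.6 q7 1.67 w 0.65
```

```bash
python3 -m creep '[[[0,0,0],[3,0.2,0],255],[[0,0,0],[6,0.4,1],255],[[0,0,0],[9,0.6,3],255],[[0,0,0],[10.1,0.7,6],255],[[0,0,0],[10.1,0.7,9],255],[[0,0,0],[10.1,0.7,11.5],255],[[0,0,0],[10.1,0.7,12.8],255],[[0,0,0],[10.1,0.7,13.2],255],[[0,0,0],[10.1,0.7,13.5],255],[[0,0,0],[10.1,0.7,13.7],255],[[0,0,0],[10.1,0.7,13.8],255],[[0,0,0],[10.1,0.7,13.8],255]]'
```

```text
clock: 29.75
ee_pos: [0.4806, -0.302, 0.0688]
orientation: [[-0.987, -0.163, 0.001], [-0.163, 0.987, -0.001], [-0.001, -0.001, -1.0]]
ft_force: [-0.3, -0.1, -2.0]
width: 0.648
```

```bash
python3 -m creep '[[[0,0,0],[0.1,0,0.08],255],[[0,0,0],[0.1,0,0.12],255],[[0,0,0],[0.1,0,0.12],255]]'
```

```text
clock: 30.05
ee_pos: [0.4803, -0.302, 0.0683]
orientation: [[-0.987, -0.163, 0.002], [-0.163, 0.987, -0.001], [-0.002, -0.001, -1.0]]
ft_force: [-1.2, 0.3, 7.6]
width: 0.65
```

```bash
python3 -m creep '[[[0,0,0],[0,0,0],100],[[0,0,0],[0,0,0],80],[[0,0,0],[0,0,0],40],[[0,0,0],[0,0,0],20],[[0,0,0],[0,0,-2],0],[[0,0,0],[0,0,-5],0],[[0,0,0],[0,0,-8],0],[[0,0,0],[0,0,-12],0],[[0,0,0],[0,0,-13],0]]'
python3 - <<'E'
from h import *
go([.507,.017,.18],-.05+np.pi)
E
```

```text
clock: 30.95
ee_pos: [0.4812, -0.302, 0.201]
orientation: [[-0.987, -0.164, 0.005], [-0.164, 0.987, -0.002], [-0.004, -0.003, -1.0]]
ft_force: [0.8, -0.1, -0.2]
width: 1.004
turn [-0.005  0.002 -1.356] shift cm [-7.76 31.06  2.04] t 30.9 q7 1.74 w 1.004
```

```bash
python3 -m creep '[[[0,0,0.14],[-1,3,0],0],[[0,0,0.28],[-2,6,0],0],[[0,0,0.42],[-3,9,0],0],[[0,0,0.56],[-4,12,0],0],[[0,0,0.7],[-5,15,0],0],[[0,0,0.84],[-6,18,1],0],[[0,0,0.98],[-7,21,2],0],[[0,0,1.12],[-7.8,24,2],0],[[0,0,1.26],[-7.8,27,2],0],[[0,0,1.4],[-7.8,30,2],0],[[0,0,1.54],[-7.8,31,2],0],[[0,0,1.6],[-7.8,31,2],0]]'
python3 - <<'E'
from h import *
r.read_camera("wrist");r.read_camera("wrist")
im=snap("wrist","w9"); print(st()["ee_pos"])
hsv=cv2.cvtColor(im,cv2.COLOR_BGR2HSV)
d=r.cut_out("wrist","board")[0]; print(d["conf"],d["rect"],circ(d["mask"],"wrist",.014)[1])
for d in r.landmark_of("wrist","board")[:1]: print(d["xy"],d["conf"],ray("wrist",d["xy"],.0))
im=snap("top","t2")
d=r.cut_out("top","board")[0]; print(d["conf"],d["rect"],circ(d["mask"],"top",.014)[1])
for n,z in(("pot",.055),("lid",.015),("cup_tall",.009),("cup_low",.009)):
  for d in r.landmark_of("top",n)[:1]: print(n,d["xy"],d["conf"],ray("top",d["xy"],z))
E
```

```text
clock: 32.15
ee_pos: [0.5049, 0.0191, 0.1769]
orientation: [[-0.133, 0.991, -0.0], [0.991, 0.133, 0.0], [0.0, -0.0, -1.0]]
ft_force: [0.3, 0.0, 1.5]
width: 0.999
[0.50528865 0.01655869 0.17670748]
0.88 [251.0, 101.4, 312.5, 265.8] ((0.5090417265892029, 0.01755022257566452), (0.06493435800075531, 0.19046743214130402), 7.986588001251221)
[281.5, 191.1] 0.91 [0.50950226 0.01332533 0.        ]
0.73 [240.5, 227.6, 262.8, 250.2] ((0.4992486834526062, 0.08397087454795837), (0.06734057515859604, 0.06196622550487518), 8.415749549865723)
pot [389.2, 235.9] 0.72 [ 0.48260019 -0.3059927   0.055     ]
lid [190.4, 204.7] 0.65 [0.61171423 0.25858261 0.015     ]
cup_tall [182.1, 267.3] 0.52 [0.42956735 0.28475514 0.009     ]
```

View pics/w9.png

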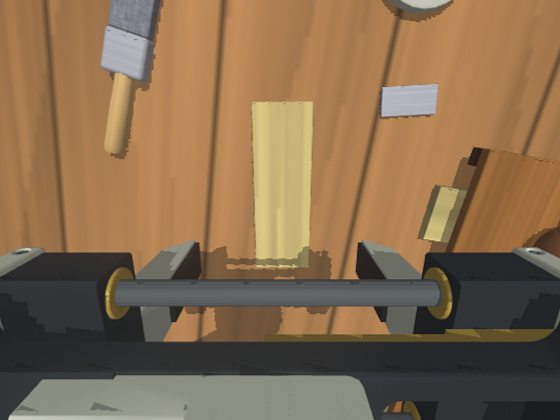

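```bash
python3 -m creep '[[[0,0,0],[0,0.3,4],0],[[0,0,0],[0,0.3,8],0],[[0,0,0],[0,0.3,12],0],[[0,0,0],[0,0.3,15],0],[[0,0,0],[0,0.3,16.5],0],[[0,0,0],[0,0.3,17.1],0],[[0,0,0],[0,0.3,17.1],60],[[0,0,0],[0,0.3,17.1],120],[[0,0,0],[0,0.3,17.1],255],[[0,0,0],[0,0.3,17.1],255],[[0,0,0],[0,0.3,17.1],255],[[0,0,0],[0,0.3,17.1],255]]' 30
python3 -m creep '[[[0,0,0],[0,0,-0.3],255],[[0,0,0],[0,0,-0.8],255],[[0,0,0],[0,0,-0.8],255]]'
python3 - <<'E'
from h import *
bx=np.array([.693,-.1266]); u=np.array([np.cos(-.036),np.sin(-.036)])
print(bx-.085*u, bx+.035*u)
p=bx-.090*u; go([*p,.015],1.535-np.pi)
E
```

```text
clock: 33.9
ee_pos: [0.5091, 0.0169, 0.0068]
orientation: [[-0.134, 0.991, 0.002], [0.991, 0.134, -0.0], [-0.0, 0.001, -1.0]]
ft_force: [-0.6, -0.3, 6.1]
width: 0.691
clock: 34.2
ee_pos: [0.5089, 0.017, 0.0147]
orientation: [[-0.134, 0.991, 0.001], [0.991, 0.134, 0.0], [-0.0, 0.001, -1.0]]
ft_force: [1.0, -0.4, -1.5]
width: 0.69
[ 0.60805507 -0.12354066] [ 0.72797732 -0.12785973]
turn [ 1.0e-03  1.0e-03 -1.4e+00] shift cm [-15.18   7.45  -0.03] t 34.2 q7 -0.48 w 0.69
```

```bash
python3 -m creep '[[[0,0,-0.12],[-1.3,0.5,-0.5],255],[[0,0,-0.24],[-2.6,1,-1],255],[[0,0,-0.36],[-3.9,1.6,-1],255],[[0,0,-0.48],[-5.2,2.2,-1],255],[[0,0,-0.6],[-6.5,2.8,-1],255],[[0,0,-0.72],[-7.8,3.4,-1],255],[[0,0,-0.84],[-9.1,4,-1],255],[[0,0,-0.96],[-10.4,4.6,-1],255],[[0,0,-1.08],[-11.7,5.2,-1],255],[[0,0,-1.2],[-13,5.6,-1],255],[[0,0,-1.32],[-14.5,6,-1],255],[[0,0,-1.4],[-15,6.2,-1],255]]'
python3 - <<'E'
from h import *
im=snap("top","t3")
r.read_camera("top")
for d in r.landmark_of("top","bay")[:1]: print(d["xy"],d["conf"],ray("top",d["xy"],0))
s=st();print(s["ee_pos"],s["width"],s["ft_force"])
cv2.imwrite("pics/t3c.png",cv2.resize(im[110:290,230:430],None,fx=4,fy=3.3,interpolation=cv2.INTER_CUBIC))
E
```

```text
clock: 35.4
ee_pos: [0.5903, -0.1257, 0.0236]
orientation: [[-0.999, 0.034, -0.0], [0.034, 0.999, -0.001], [0.0, -0.001, -1.0]]
ft_force: [0.5, -0.6, -2.3]
width: 0.692
[317.6, 171.3] 0.59 [ 0.69941716 -0.12435837  0.        ]
[ 0.58990332 -0.12360712  0.02365918] 0.6918021728526127 [ 0.17965953  0.61755024 -0.43414661]
```

View pics/t3c.png

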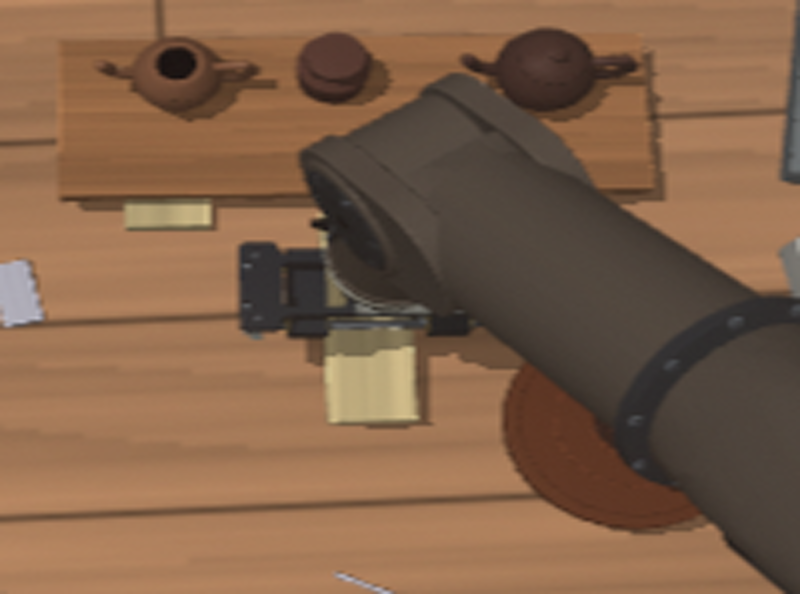

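```bash
python3 -m creep '[[[0,0,0],[0,0,0.8],255],[[0,0,0],[0,0,1.5],255],[[0,0,0],[0,0,1.55],255],[[0,0,0],[-1,0,1.55],255],[[0,0,0],[-2,0,1.55],255],[[0,0,0],[-3,0,1.55],255],[[0,0,0],[-4,0,1.55],255],[[0,0,0],[-5,0,1.55],255],[[0,0,0],[-5,0,1.55],255]]'
```

```text
clock: 36.45
ee_pos: [0.6418, -0.1249, 0.0086]
orientation: [[-0.999, 0.036, 0.001], [0.036, 0.999, 0.0], [-0.001, 0.001, -1.0]]
ft_force: [-0.0, 1.0, -0.9]
width: 0.695
```

```bash
python3 -m creep '[[[0,0,0],[0,0,0.2],255],[[0,0,0],[0,0,0.2],100],[[0,0,0],[0,0,0.2],40],[[0,0,0],[0,0,0.1],0],[[0,0,0],[0,0,0],0],[[0,0,0],[0,0,-2],0],[[0,0,0],[2,0,-4],0],[[0,0,0],[5,0,-4],0],[[0,0,0],[8,0,-3],0],[[0,0,0],[8,0,-1],0],[[0,0,0],[8,0,0.1],0],[[0,0,0],[8,0,0.1],0]]'
python3 -m creep '[[[0,0,0],[0,0,0],40],[[0,0,0],[0,0,0],100],[[0,0,0],[0,0,0],255],[[0,0,0],[0,0,0],255],[[0,0,0],[0,0,0],255],[[0,0,0],[0,0,0],255]]' 20
```

```text
clock: 37.65
ee_pos: [0.56, -0.1224, 0.0072]
orientation: [[-0.999, 0.036, -0.001], [0.036, 0.999, -0.0], [0.001, -0.0, -1.0]]
ft_force: [0.4, 0.3, -0.1]
width: 1.0
clock: 38.25
ee_pos: [0.5605, -0.1221, 0.0079]
orientation: [[-0.999, 0.036, 0.001], [0.036, 0.999, 0.0], [-0.001, 0.0, -1.0]]
ft_force: [0.5, 0.3, 3.0]
width: 0.694
```

Push in: 8 cm quickly, then creep towards the stop.

```bash
python3 -m creep '[[[0,0,0],[-1,0,0],255],[[0,0,0],[-2,0,0],255],[[0,0,0],[-3,0,0],255],[[0,0,0],[-4,0,0],255],[[0,0,0],[-5,0,0],255],[[0,0,0],[-6,0,0],255],[[0,0,0],[-6.6,0,0],255],[[0,0,0],[-7.2,0,0],255],[[0,0,0],[-7.6,0,0],255],[[0,0,0],[-8,0,0],255],[[0,0,0],[-8,0,0],255]]'
python3 -m creep '[[[0,0,0],[-0.2,0,0],255],[[0,0,0],[-0.4,0,0],255],[[0,0,0],[-0.6,0,0],255],[[0,0,0],[-0.6,0,0],255]]'
```

```text
clock: 39.35
ee_pos: [0.64, -0.1248, 0.0079]
orientation: [[-0.999, 0.036, -0.001], [0.036, 0.999, -0.0], [0.001, -0.0, -1.0]]
ft_force: [-3.3, 0.9, 6.8]
width: 0.692
clock: 39.75
ee_pos: [0.6455, -0.1251, 0.0079]
orientation: [[-0.999, 0.036, -0.001], [0.036, 0.999, -0.0], [0.001, -0.0, -1.0]]
ft_force: [-4.1, 0.4, 7.3]
width: 0.69
```

```bash
python3 -m creep '[[[0,0,0],[-0.2,0,0],255],[[0,0,0],[-0.4,0,0],255],[[0,0,0],[-0.5,0,0],255],[[0,0,0],[-0.5,0,0],255]]'
python3 -m creep '[[[0,0,0],[-0.2,0,0],255],[[0,0,0],[-0.4,0,0],255],[[0,0,0],[-0.4,0,0],255]]'
```

```text
clock: 40.15
ee_pos: [0.6504, -0.1252, 0.0079]
orientation: [[-0.999, 0.036, -0.002], [0.036, 0.999, -0.0], [0.002, -0.0, -1.0]]
ft_force: [-4.9, 0.2, 8.0]
width: 0.692
clock: 40.45
ee_pos: [0.6545, -0.1254, 0.0079]
orientation: [[-0.999, 0.036, -0.001], [0.036, 0.999, -0.0], [0.001, -0.0, -1.0]]
ft_force: [-3.1, -0.2, 8.1]
width: 0.692
```

```bash
python3 -m creep '[[[0,0,0],[-0.2,0,0],255],[[0,0,0],[-0.4,0,0],255],[[0,0,0],[-0.4,0,0],255]]'
python3 - <<'E'
from h import *
im=snap("top","t4"); r.read_camera("top")
for d in r.landmark_of("top","bay")[:1]: print(d["xy"],d["conf"],ray("top",d["xy"],0))
cv2.imwrite("pics/t4c.png",cv2.resize(im[150:250,260:400],None,fx=5.6,fy=5.6,interpolation=cv2.INTER_CUBIC))
E
```

```text
clock: 40.75
ee_pos: [0.6552, -0.1254, 0.0077]
orientation: [[-0.999, 0.035, -0.008], [0.035, 0.999, -0.001], [0.008, -0.001, -1.0]]
ft_force: [-16.9, 1.2, 17.6]
width: 0.695
[190.4, 207.9] 0.2 [0.60564922 0.26175186 0.        ]
```

View pics/t4c.png

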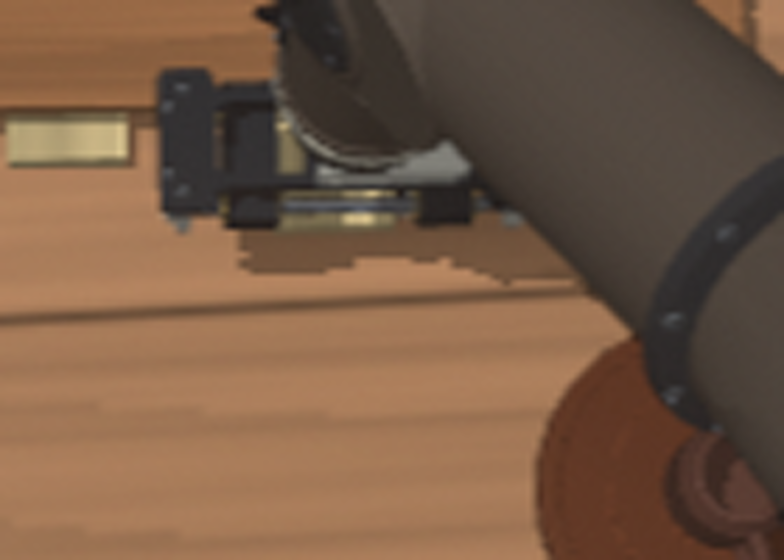

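Hard stop felt at 17 N; the board is home. Release, raise, and check everything.

```bash
python3 -m creep '[[[0,0,0],[0.2,0,-0.05],200],[[0,0,0],[0.2,0,-0.05],80],[[0,0,0],[0.2,0,-0.05],30],[[0,0,0],[0.2,0,-0.05],0],[[0,0,0],[0.2,0,-0.1],0],[[0,0,0],[0.2,0,-2],0],[[0,0,0],[0.2,0,-6],0],[[0,0,0],[2,0,-10],0],[[0,0,0],[6,0,-14],0],[[0,0,0],[10,0,-18],0],[[0,0,0],[14,4,-22],0],[[0,0,0],[18,8,-24],0]]'
python3 -m creep '[[[0,0,0],[4,5,0],0],[[0,0,0],[8,10,0],0],[[0,0,0],[8,15,0],0],[[0,0,0],[8,20,0],0],[[0,0,0],[8,20,0],0],[[0,0,0],[8,20,0],0]]'
python3 - <<'E'
from h import *
r.read_camera("wrist"); r.read_camera("wrist"); w=snap("wrist","w10")
print(st()["ee_pos"])
for c in("wrist","top","scene"):
  if c!="wrist": snap(c,c+"_end")
  for n,z in(("pot",.055),("wheel_centre",.055),("lid",.015),("disc",0),("cup_tall",.009),("well_small",.009),("cup_low",.009),("well_large",.009),("board",0),("bay",0)):
    for d in r.landmark_of(c,n)[:1]: print(c,n,np.round(d["xy"],1),round(d["conf"],2),np.round(ray(c,d["xy"],z),4))
im=cv2.imread("pics/top_end.png")
cv2.imwrite("pics/te.png",cv2.resize(im[110:300,130:430],None,fx=2.6,fy=2.6,interpolation=cv2.INTER_CUBIC))
E
```

```text
clock: 42.1
ee_pos: [0.5067, -0.0644, 0.2335]
orientation: [[-0.999, 0.038, 0.003], [0.038, 0.999, -0.001], [-0.003, -0.001, -1.0]]
ft_force: [0.3, 0.0, 0.6]
width: 1.001
clock: 42.7
ee_pos: [0.4334, 0.1429, 0.2324]
orientation: [[-1.0, 0.029, 0.003], [0.029, 1.0, 0.002], [-0.003, 0.002, -1.0]]
ft_force: [0.5, 0.0, 0.6]
width: 1.003
[0.43429037 0.13771047 0.23099311]
wrist pot [440.4 153.5] 0.36 [0.4    0.3199 0.055 ]
wrist lid [361.1 296.5] 0.57 [0.6081 0.2502 0.015 ]
wrist cup_tall [382.1 178.5] 0.7 [0.4356 0.2724 0.009 ]
wrist well_small [382.  182.3] 0.7 [0.4406 0.2728 0.009 ]
wrist cup_low [441.1 153.5] 0.58 [0.4058 0.3461 0.009 ]
wrist well_large [440.1 155. ] 0.65 [0.4076 0.3452 0.009 ]
top pot [317.5 175.3] 0.35 [ 0.67   -0.1178  0.055 ]
top wheel_centre [386.8 235.1] 0.59 [ 0.4852 -0.2995  0.055 ]
top well_small [186.8 265.5] 0.71 [0.434  0.2712 0.009 ]
top cup_low [390.4 233.6] 0.65 [ 0.4961 -0.3219  0.009 ]
top well_large [160.5 278.7] 0.82 [0.4003 0.3465 0.009 ]
top board [318.  160.7] 0.95 [ 0.7331 -0.1279  0.    ]
top bay [315.7 173.3] 0.93 [ 0.6934 -0.1182  0.    ]
scene pot [340.6 138. ] 0.23 [0.432  0.2926 0.055 ]
scene wheel_centre [144.8 274.2] 0.63 [ 0.489  -0.2971  0.055 ]
scene lid [383.2 192.3] 0.62 [0.6114 0.2537 0.015 ]
scene disc [379.2 198.4] 0.91 [0.6103 0.2445 0.    ]
scene cup_tall [335.8 155.1] 0.74 [0.435  0.2784 0.009 ]
scene well_small [337.5 157.5] 0.62 [0.4449 0.2744 0.009 ]
scene cup_low [343.6 136.7] 0.72 [0.3924 0.3544 0.009 ]
scene well_large [343.8 137.4] 0.93 [0.395  0.3524 0.009 ]
scene bay [292.2 311.9] 0.83 [ 0.7027 -0.1201  0.    ]
```

View pics/te.png

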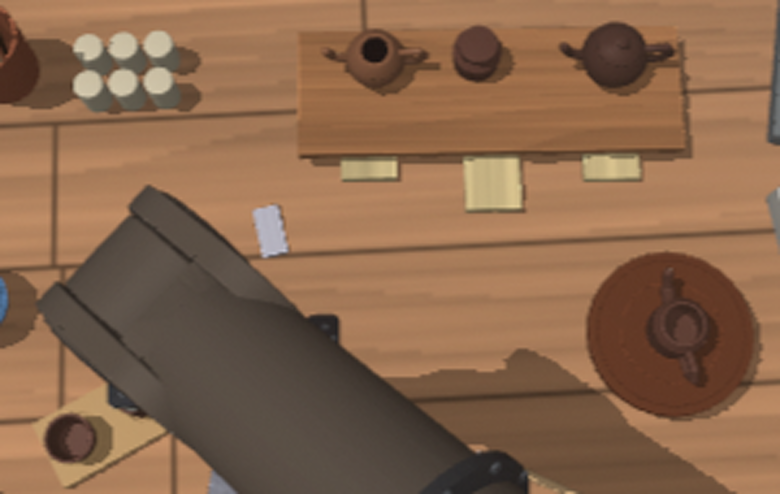

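The board sticks out evenly (57 px, against 24 px for the side boards' 25 mm). The pot's rim sits where perspective puts a centred pot. The tall cup and well landmarks differ by about 5 mm, so I'll fit silhouettes from a still, closer view.

```bash
python3 -m creep '[[[0,0,0],[-1,4,0],0],[[0,0,0],[-2,8,0],0],[[0,0,0],[-3,12,0],0],[[0,0,0],[-4,15,0],0],[[0,0,0],[-4,15,0],0],[[0,0,0],[-4,15,0],0],[[0,0,0],[-4,15,0],0],[[0,0,0],[-4,15,0],0]]'
python3 - <<'E'
from h import *
from scipy.optimize import minimize
r.read_camera("wrist"); r.read_camera("wrist"); snap("wrist","w11"); k=cal("wrist"); print(st()["ee_pos"])
def P(p): q=(k[0]@(k[1]@p.T+k[2][:,None])); return (q[:2]/q[2]).T
a=np.linspace(0,2*np.pi,40)
def sil(pts,S=4):
    m=np.zeros((420*S,560*S),np.uint8); cv2.fillConvexPoly(m,cv2.convexHull(np.round(P(pts)*S).astype(np.int32)),1); return cv2.resize(m,(560,420),interpolation=cv2.INTER_AREA)>0
def ring(x,y,R,z): return np.c_[x+R*np.cos(a),y+R*np.sin(a),0*a+z]
def iou(m,s): return -(m&s).sum()/max(1,(m|s).sum())
mods={"cup_tall":((.437,.277),lambda v:np.r_[ring(*v,.0125,.009),ring(*v,.015,.014),ring(*v,.015,.065)]),
 "cup_low":((.402,.3465),lambda v:np.r_[ring(*v,.02,.009),ring(*v,.0245,.019),ring(*v,.027,.043)])}
for n,(v0,f) in mods.items():
    d=r.cut_out("wrist",n)[0]; 
    o=minimize(lambda v:iou(d["mask"],sil(f(v))),v0,method="Nelder-Mead",options=dict(initial_simplex=[v0,(v0[0]+.006,v0[1]),(v0[0],v0[1]+.006)]))
    print(n,round(d["conf"],2),o.x,o.fun)
full=None
for n in("well_small","well_large"):
    d=r.cut_out("wrist",n)
    if d and full is None: full=d[0]["mask"]|0; print(d[0]["rect"])
cm=np.zeros_like(full,bool)
for n in mods: cm|=r.cut_out("wrist",n)[0]["mask"]
cm=cv2.dilate(cm.astype(np.uint8),np.ones((5,5)))>0
def tray(v):
    c,s=np.cos(v[2]),np.sin(v[2]); return np.array([[v[0]+c*X-s*Y,v[1]+s*X+c*Y,z] for X in(-.075,.075) for Y in(-.04,.04) for z in(0,.012)])
v0=np.array([.4205,.312,np.pi/2+.465])
o=minimize(lambda v:iou((full>0)&~cm,sil(tray(v))&~cm),v0,method="Nelder-Mead",options=dict(initial_simplex=[v0,v0+[.006,0,0],v0+[0,.006,0],v0+[0,0,.05]]))
u=np.array([np.cos(o.x[2]),np.sin(o.x[2])]); print("tray",o.x,o.fun,"wells",o.x[:2]-.0395*u,o.x[:2]+.0395*u)
for n in("well_small","well_large"):
  for d in r.landmark_of("wrist",n)[:1]: print(n,d["conf"],ray("wrist",d["xy"],.009,k))
E
```

```text
clock: 45.25
ee_pos: [0.4797, 0.2853, 0.2305]
orientation: [[-0.999, 0.037, 0.0], [0.037, 0.999, -0.001], [-0.0, -0.001, -1.0]]
ft_force: [-0.2, -0.1, 0.1]
width: 0.998
[0.47973671 0.28573963 0.23064801]
cup_tall 0.68 [0.43702367 0.27852081] -0.9850299401197605
cup_low 0.88 [0.40191918 0.3497244 ] -0.954065469904963
[230.9, 71.1, 367.3, 183.5]
tray [0.4196027  0.313499   2.03661992] -0.972830494728305 wells [0.43734448 0.27820765] [0.40186093 0.34879035]
well_small 0.84 [0.43789383 0.27609269 0.009     ]
```

Both cups fit within about 1 mm of their wells, so I'm handing it in.

```bash
python3 -c "
from h import *
print(r.close_job(), r.observe()['clock'])"
```

```text
the job is handed in; nothing more can be done
the job is handed in; nothing more can be done
```

The tea set is set out for inspection, the board is in the middle bay, and I handed the job in after about 46 s of robot time. I moved the lid, tall cup, low cup and pot in that order, then slid the board in until it met the stop with about 17 N.

What the last checks showed:
- **Cups:** silhouette fits from a still wrist picture put both within about 1 mm of their well centres. The network landmarks for the tall cup disagreed with its well by about 4–10 mm, depending on the picture. I trusted the fit, which matched the cup's mask almost exactly.
- **Pot:** its rim in the last top picture lies where perspective puts a pot centred on the wheel. The networks no longer found it reliably; they confused it with other pieces.
- **Board:** it is straight. In the top picture it sticks out 57 px, against 24 px for the side boards' 25 mm, which fits the expected 60 mm.
- **Lid:** it stood upright near the middle of the disc in a picture taken just after placing. I set it down within 1 mm of the measured centre and did not measure it closely again. The last landmarks put it 3–7 mm from there.

I had used all 16 views, so the final check of the cups was done with numbers only.

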